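Meter one brass blank from a feed tin in the zither workshop

TASK

Lift the feed tin with the red handle bar and brass blanks by that bar, and low over the green dish tilt it slowly, pouring lip down, just until you feel the front blank go; hold that angle until the blank lies in the dish, with the rear blank still in the tin. Then bring the tin upright, stand it back where it was and let go.

Things in the scene. Friction and masses are not known exactly. Their poses are not given: they have to be found in the camera images.
- tin: Open aluminium feed tin, 64 long (x) x 48 wide (y), walls 32 high; loose, 0.16 kg empty. Origin: centre of underside, z up. Red flat-sided grip bar across it like a basket handle: 16 thick (x), 48 long (y), 24 high, centre 78 right above the origin. Its open -x end, lip edge at x -32, z 5.5, pours; at the start it faces roughly the robot. A tin with a black bar and dark blanks is a bystander.
- front_blank: Brass blank, a round bar 24 diameter, 36 long, 0.09 to 0.17 kg, that rolls freely. It lies across the tin (own y = length) in the front pocket, between a 1.5 mm pouring lip at the tin's -x end and a 7 mm ridge at the middle. It rolls over the lip, and out at once, when the tin is tipped about 30 degrees. Origin: its centre.
- rear_blank: Like brass blank, lying in the rear pocket (+x half) of the tin, behind the 7 mm ridge; it would roll over that ridge only at about 65 degrees. It must stay in the tin. Origin: its centre; own y = length.
- dish: Round green dish, 128 diameter at the rim, 32 high, flat cork-coloured floor at height 5, inner diameter about 118; loose, 0.5 kg. Origin: centre of its underside. A white dish of the same shape is a bystander.
Things that resemble listed ones, but are neither listed nor needed, are in the scene too. Leave any turquoise look-alike of the tin alone.

How it is judged:
By the outcome, as a careful person would: the job done as asked, in the order asked, and still so for the second after the job is handed in, with the robot touching nothing.
It also fails if it takes over 64 s, if anything falls off the work surface, if the arm or the gripper's body presses on something with over 40 N, if the wrist force passes 120 N, or if a joint passes its speed limit or range.

ROBOT

A 6-joint arm with a two-finger parallel gripper is mounted at the origin on the work surface. World frame = base frame: x ahead of the robot, y to its left, z up, the work surface at z = 0. Lengths are in m, angles in rad, forces in N, time in s.
With the tool pointing down it reaches from about 0.35 to 0.775 m from the base axis. Payload 7.3 kg.
Tool frame: the origin (TCP) lies midway between the tips of the shut fingers; the grasp point (between the pads) lies grasp_offset behind it (grasp_offset is the distance from the TCP to the grasp point, in m); z points along the fingers, y is the line along which they close (so a half turn about z gives the same grasp; the last joint's range is limited). The gripper opens to 92 mm and grips with 3 to 60 N. Pads are 19 mm wide; open, the fingers measure 130 mm over their backs; the gripper's body (75 mm by 190 mm) begins 47 mm behind the grasp point.
Start: joints at [1.136, 0.342, 1.524, -0, 1.275, -0.146], TCP at [0.15, 0.503, 0.227] pointing down, gripper open.
Joint ranges: [-2.53, 2.53], [-0.77, 2.02], [0.04, 2.7], [-1, 4.14], [0.28, 2.66], [-3.11, 3.11]. Speed limits (rad/s): [2.57, 2.57, 3.14, 3.14, 3.14, 3.14].

INTERFACE

Orientations are given as [roll, pitch, yaw] about the fixed x, y, z axes, in that order (R = Rz(yaw) Ry(pitch) Rx(roll)).
In Python, from cell import * gives the robot as it stands.
- The arm moves only by the tool step_arm, never from a script. Its argument "plan" is a list of rows, each a list of 5 numbers: the closure, from -1 (fully open) to 1 (shut), then the shift along the tool's x, y, z in m, then the turn about the tool's z in rad. In form: [[hand, x, y, z, twist], ...]. A call has 1 to 20 rows; each row is the pose to reach, as a shift and turn from the pose commanded when the call began, along the tool's axes at that moment; what a row does not reach only later rows make up. A row lasts 1/8 s, in which the tool goes at most 62.5 mm and 10.7 degrees, less where a joint would pass 70% of its speed; a pose out of reach is approached as far as the arm can. A call with a gripper value outside its range is refused whole. The fingers move at their own pace and stop on an object; "grip_force" is the grip in N (left out, the last holds). Time passes only in rows, so rows that repeat a pose let the fingers close. It gives the time, the measured TCP pose, the force, the opening and the grip force at its end, in the units of the state.
- observe(): the state, without advancing time (a new reading comes with each control period).
- read_camera(name): name is "side" or "top" or "wrist"; returns a dict with "img" (480x640x3 uint8, red, green, blue), "range_z" (480x640 float32, m along the optical axis (not along the pixel's ray), 0 where there is no reading), "fx", "fy", "cx", "cy" (pixels), "R" (3x3) and "t" (3): a world point X has camera coordinates R X + t; the wrist camera has in their place "T_tool_cam" (4x4, takes a point from camera to tool coordinates, whose origin is the TCP and whose axes are the flange's). Camera axes: x right, y down, z forward; pixel columns grow to the right and rows downward; lengths in m; the calibration is good to about 2 mm. The wrist camera is an equidistant fisheye: a pixel r from the principal point sees the ray r / f radians off the axis. A picture is of the moment at which its call begins: read the wrist's pose just before it.
- hand_in(): hands the job in; it is judged then, once.
The state is a dict: "time": time; "qpos": joint angles; "qvel": joint speeds; "joint_efforts": joint torques, N m; "tool_pos": TCP position; "tool_rot": TCP orientation; "contact_force": force on the tool from outside, world axes, zero at the start; "torque": the same for the moment, N m; "opening": finger opening in m; "grip_force": force on a finger pad.
Only numpy, scipy, OpenCV 4.12 (cv2) and the standard library are available. Lean on these libraries where they do the work, as an engineer would, in place of code of your own. Each camera call takes 0.05 s, during which the arm holds its last target. There are 200 camera calls.

## Working session

There is one attempt and no reset: what is moved stays moved. The work goes in short steps, Python scripts to look and compute and a tool call to move; the robot and the scene stay as the last step left them, time stands still between calls to the robot, and variables do not carry over. Pictures are saved under pics/ and viewed, at most 10 in all, crops included, and the job is handed in when it is done.

Besides the shell and the picture viewer there is one more tool, called after "Call:" by a JSON object that holds its "op" and its "data". step_arm: Moves the arm, as the interface text tells. Its arguments: {"type":"object","properties":{"plan":{"type":"array","items":{"type":"array","items":{"type":"number"}}},"grip_force":{"type":"number"}},"required":["plan"]}

```bash
mkdir -p pics; ls; python3 - <<'E'
from cell import *
import cv2,numpy as np
s=observe();print(s)
try: print(grasp_offset)
except Exception as e: print(e)
a=[]
for n in("top","side"):
    c=read_camera(n);np.savez(f"{n}0.npz",**c)
    print(n,c["fx"],c["cx"],c["R"],c["t"])
    cv2.imwrite(f"pics/{n}0.png",c["img"][...,::-1])
E
```

```text
pics
{'time': 0.0, 'qpos': array([ 1.13602238e+00,  3.42715644e-01,  1.52501693e+00, -1.12634428e-05,
        1.27539800e+00, -1.46004366e-01]), 'qvel': array([-0.00134871,  0.0002745 ,  0.00114403,  0.00088889,  0.00047484,
       -0.00199002]), 'joint_efforts': array([-2.66016259e-04, -4.31237733e+01, -2.44220299e+01,  7.19393953e-02,
        5.58361982e-02, -1.01184066e-04]), 'tool_pos': array([0.14931636, 0.50289319, 0.22604867]), 'tool_rot': array([-3.14006953e+00, -2.13090701e-04,  2.85282620e+00]), 'contact_force': array([-0.42072598,  0.71686677,  0.13746904]), 'torque': array([-0.04674191, -0.01192018,  0.0492784 ]), 'grip_force': 0.0, 'opening': 0.09191097459808724}
0.0188
top 615.3371469601237 331.87437803291306 [[ 0.01250683 -0.99991475 -0.00375254]
 [-0.99394127 -0.01202211 -0.10925302]
 [ 0.10919859  0.00509621 -0.99400689]] [-0.01667771  0.52891404  0.99233157]
side 442.7549985812117 317.7228996904068 [[ 0.84830115 -0.52926688  0.01617808]
 [-0.35706825 -0.59433048 -0.72060637]
 [ 0.39100821  0.60551454 -0.69315563]] [-0.47035071  0.22632437  0.66469049]
```

View pics/top0.png

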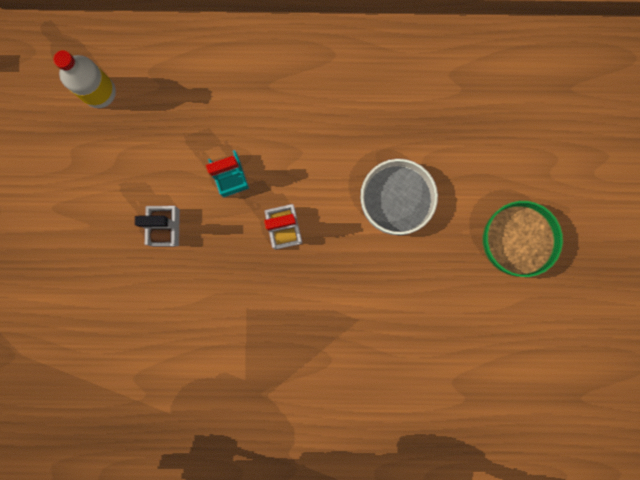

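View pics/side0.png

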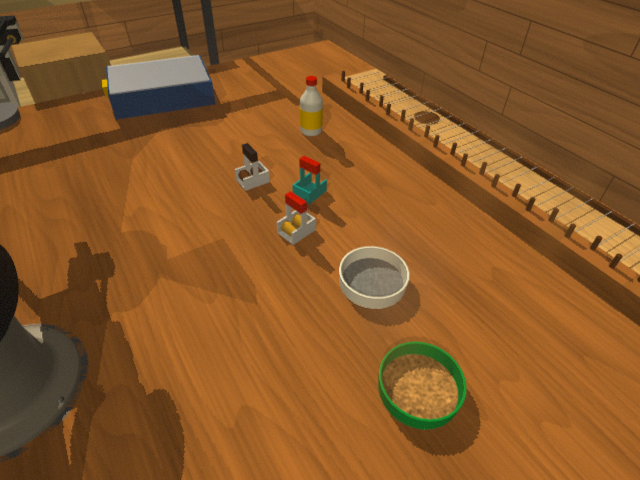

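Top view candidates: silver tin, red bar, brass blanks (283,226), which matches; turquoise look-alike with red bar (228,176); black-bar tin (160,226). Dishes are green (523,239) and white (399,197). I choose the (283,226) tin and the green dish, and check that in a close crop.

```bash
cat > h.py <<'E'
import numpy as np,cv2
def pts(c):
    v,u=np.mgrid[:480,:640];z=c["range_z"]
    P=np.stack([(u-c["cx"])/c["fx"]*z,(v-c["cy"])/c["fy"]*z,z],-1)
    return (P-c["t"])@c["R"]
def hsv(c): return cv2.cvtColor(np.ascontiguousarray(c["img"]),cv2.COLOR_RGB2HSV)
def rect(P): return cv2.minAreaRect((P[:,:2]*1000).astype(np.float32))
E
python3 - <<'E'
from h import *
for n,(u0,u1,v0,v1) in (("top",(255,310,195,260)),("side",(270,325,185,250))):
    c=dict(np.load(n+"0.npz"));P=pts(c);H=hsv(c)
    m=np.zeros((480,640),bool);m[v0:v1,u0:u1]=1
    red=m&((H[...,0]<6)|(H[...,0]>174))&(H[...,1]>180)&(H[...,2]>90)
    Q=P[red&(P[...,2]>.06)];print(n,"bar",Q.mean(0),Q.max(0),rect(Q[Q[:,2]>.082]),len(Q))
    Q=P[m&(P[...,2]>.012)&(P[...,2]<.045)];print("tin",Q[:,2].max(),rect(Q))
    br=m&(H[...,0]>15)&(H[...,0]<32)&(H[...,1]>150)&(P[...,2]>.012);Q=P[br];print("brass",Q.mean(0),len(Q))
    g=(H[...,0]>50)&(H[...,0]<75)&(H[...,1]>150)&(P[...,2]>.025)&(P[...,2]<.05);Q=P[g]
    A=np.c_[2*Q[:,:2],np.ones(len(Q))];s=np.linalg.lstsq(A,(Q[:,:2]**2).sum(1),rcond=None)[0]
    print("dish",s[:2],np.sqrt(s[2]+s[0]**2+s[1]**2),cv2.minEnclosingCircle((Q[:,:2]*1000).astype(np.float32)),Q[:,2].max())
c=np.load("top0.npz")["img"][190:265,250:320];d=np.load("side0.npz")["img"][180:255,262:332]
cv2.imwrite("pics/crop.png",cv2.resize(np.hstack([c,d]),None,fx=5.5,fy=5.5,interpolation=2)[...,::-1])
E
```

```text
top bar [0.54367165 0.07132201 0.09836434] [0.55741601 0.09508006 1.04410729] ((494.76171875, 26.104373931884766), (169.72354125976562, 43.79887390136719), 42.71744155883789) 290
tin 0.044281858323586894 ((546.3711547851562, 72.80180358886719), (64.48924255371094, 48.218360900878906), 13.178071022033691)
brass [0.53815818 0.06991238 0.02484292] 308
dish [ 0.52963294 -0.32607617] 0.06127015739940534 ((529.53662109375, -326.95574951171875), 64.14567565917969) 0.03562118096726602
side bar [0.54195077 0.06293985 0.08802966] [0.55844883 0.09570365 0.63143411] ((396.76226806640625, -217.88204956054688), (693.7796020507812, 37.97503662109375), 62.53230667114258) 264
tin 0.04460298226294624 ((582.6517944335938, 110.34220123291016), (185.47372436523438, 74.980712890625), 45.87506866455078)
brass [0.53737596 0.07444522 0.02356459] 225
dish [ 0.52966712 -0.32715317] 0.06149479548076601 ((531.4091796875, -327.4334716796875), 65.03683471679688) 0.03527543786337499
```

View pics/crop.png

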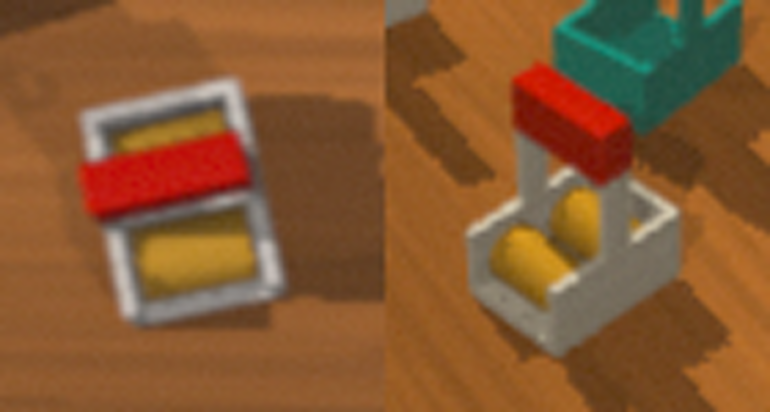

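The crop shows a silver tin with its open lip towards the robot (bottom at ~(205,310)), a red bar and two brass blanks, so the choice is right. The tin is at (0.546, 0.073) with yaw about 13°. The dish is at (0.530, -0.327).

The tool can only turn about its own z. So I'll grip the bar end to end (fingers along tin y), letting the tin pivot about the pads, and tilt it over the dish's far rim.

Call:
{"op": "step_arm", "data": {"plan": [[-1,-0.502,-0.3,0,-0.515],[-1,-0.502,-0.3,0,-0.515],[-1,-0.502,-0.3,0,-0.515],[-1,-0.502,-0.3,0,-0.515],[-1,-0.502,-0.3,0,-0.515],[-1,-0.502,-0.3,0,-0.515],[-1,-0.502,-0.3,0,-0.515],[-1,-0.502,-0.3,0,-0.515],[-1,-0.502,-0.3,0,-0.515],[-1,-0.502,-0.3,0,-0.515],[-1,-0.502,-0.3,0,-0.515],[-1,-0.502,-0.3,0,-0.515],[-1,-0.502,-0.3,0,-0.515],[-1,-0.502,-0.3,0,-0.515]]}}

```text
time: 1.85
tool_pos: [0.5448, 0.0737, 0.227]
tool_rot: [3.142, 0.0, -2.914]
contact_force: [-0.4, -0.1, -0.8]
opening: 0.092
grip_force: 0.0
```

```bash
cat >> h.py <<'E'
from scipy.spatial.transform import Rotation as Rn
def wray(c,u,v,s,h):  # wrist pixel -> world at height h
    x=(u-c["cx"])/c["fx"];y=(v-c["cy"])/c["fy"];r=np.hypot(x,y)+1e-12
    d=np.stack([np.sin(r)*x/r,np.sin(r)*y/r,np.cos(r)],-1)
    T=c["T_tool_cam"];Rw=Rn.from_euler("xyz",s["tool_rot"]).as_matrix()
    o=Rw@T[:3,3]+s["tool_pos"];d=d@(Rw@T[:3,:3]).T
    return o+d*((h-o[2])/d[...,2])[...,None]
E
python3 - <<'E'
from cell import *
from h import *
s=observe();c=read_camera("wrist");print(s["tool_pos"],s["tool_rot"],s["qpos"],c["fx"],c["T_tool_cam"])
H=hsv(c);m=((H[...,0]<6)|(H[...,0]>174))&(H[...,1]>180)&(H[...,2]>90)
n,l,st,ce=cv2.connectedComponentsWithStats(m.astype(np.uint8))
for i in range(1,n):
    if st[i,4]>150:
        v,u=np.where(l==i);print(ce[i],st[i]); print(rect(wray(c,u.astype(float),v.astype(float),s,.09)))
cv2.imwrite("pics/w0.png",c["img"][...,::-1])
E
```

```text
[0.54477992 0.07371215 0.22700662] [ 3.14151633e+00  3.42142838e-04 -2.91381001e+00] [-5.02500453e-03  3.87042310e-01  1.45517455e+00  1.59037625e-04
  1.29906050e+00 -1.80364665e+00] 371.64829954431775 [[ 1.06670850e-03 -9.63266158e-01 -2.68546406e-01  7.21064519e-02]
 [ 9.99999426e-01  1.00081207e-03  3.82278419e-04  4.33326677e-04]
 [-9.94713813e-05 -2.68546659e-01  9.63266672e-01 -1.58798108e-01]
 [ 0.00000000e+00  0.00000000e+00  0.00000000e+00  1.00000000e+00]]
[315.1835206  232.11610487] [287 221  57  21 801]
((545.3241577148438, 72.88467407226562), (16.90384864807129, 46.227386474609375), 13.096981048583984)
```

View pics/w0.png

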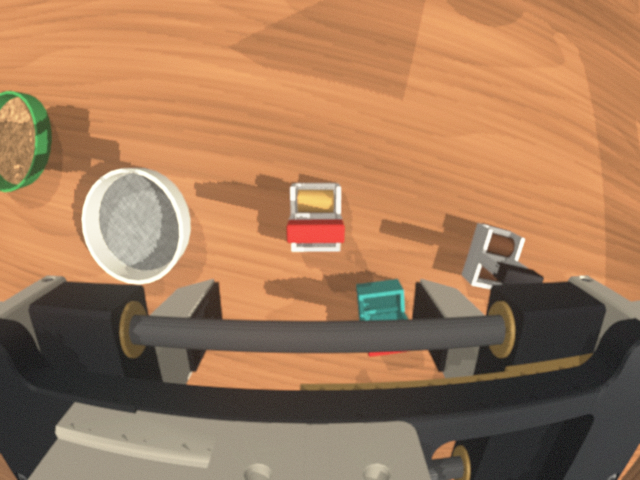

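The wrist view shows the red bar at (315,232), centred between the fingers and square to them, within 1 mm and at 13.1°. Next I descend and grip.

Call:
{"op": "step_arm", "data": {"plan": [[-1,0,0,0.05,0],[-1,0,0,0.09,0],[-1,0,0,0.12,0],[-1,0,0,0.145,0],[-1,0,0,0.16,0],[-1,0,0,0.167,0],[-1,0,0,0.167,0],[1,0,0,0.167,0],[1,0,0,0.167,0],[1,0,0,0.167,0],[1,0,0,0.167,0],[1,0,0,0.167,0],[1,0,0,0.167,0],[1,0,0,0.167,0]], "grip_force": 12}}

```text
time: 3.65
tool_pos: [0.5453, 0.0727, 0.0598]
tool_rot: [3.142, 0.0, -2.915]
contact_force: [0.2, -0.2, 0.3]
opening: 0.0478
grip_force: 12.0
```

Call:
{"op": "step_arm", "data": {"plan": [[1,0,0,-0.005,0],[1,0,0,-0.015,0],[1,0,0,-0.03,0],[1,0,0,-0.045,0],[1,0,0,-0.06,0],[1,0,0,-0.07,0],[1,0,0,-0.075,0],[1,0,0,-0.075,0],[1,0,0,-0.075,0],[1,0,0,-0.075,0]]}}

```text
time: 4.9
tool_pos: [0.545, 0.0727, 0.1342]
tool_rot: [3.141, -0.001, -2.915]
contact_force: [0.0, 0.1, -3.6]
opening: 0.0478
grip_force: 12.0
```

```bash
python3 - <<'E'
from cell import *
from h import *
s=observe();print(s["tool_pos"],s["contact_force"],s["torque"],s["opening"])
c=read_camera("side");cv2.imwrite("pics/s1.png",cv2.resize(c["img"][120:280,200:420],None,fx=3,fy=3)[...,::-1])
E
```

```text
[0.54500096 0.07274072 0.13420675] [ 0.01276471  0.09379394 -3.62839208] [0.00743319 0.02046708 0.02253888] 0.04775047182158518
```

View pics/s1.png

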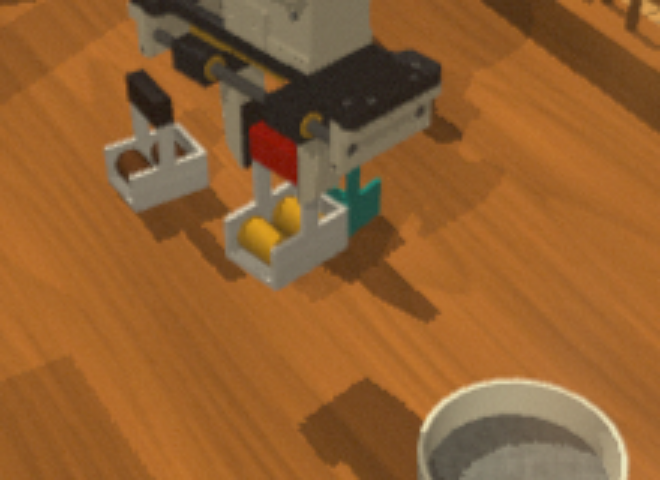

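Call:
{"op": "step_arm", "data": {"plan": [[1,0.003,-0.015,0,0],[1,0.008,-0.045,0,0],[1,0.015,-0.085,0,0],[1,0.022,-0.125,0,0],[1,0.029,-0.165,0,0],[1,0.036,-0.205,0,0],[1,0.043,-0.245,0,0],[1,0.05,-0.285,0,0],[1,0.057,-0.32,0,0],[1,0.062,-0.35,0,0],[1,0.066,-0.372,0,0],[1,0.069,-0.382,0,0],[1,0.069,-0.386,0.005,0],[1,0.069,-0.386,0.012,0],[1,0.069,-0.386,0.018,0],[1,0.069,-0.386,0.022,0],[1,0.069,-0.386,0.022,0],[1,0.069,-0.386,0.022,0]]}}

```text
time: 7.2
tool_pos: [0.5648, -0.3189, 0.1129]
tool_rot: [-3.141, 0.0, -2.915]
contact_force: [0.5, -1.0, -4.2]
opening: 0.0476
grip_force: 12.0
```

```bash
python3 - <<'E'
from cell import *
from h import *
s=observe();print(s["tool_pos"],s["tool_rot"],s["contact_force"],s["torque"])
c=read_camera("side")
g=(lambda H:(H[...,0]>50)&(H[...,0]<75)&(H[...,1]>150))(hsv(c));P=pts(c)
Q=P[g&(P[...,2]>.025)&(P[...,2]<.05)];print(cv2.minEnclosingCircle((Q[:,:2]*1000).astype(np.float32)),np.percentile(Q[:,2],[50,80,95]))
cv2.imwrite("pics/s2.png",cv2.resize(c["img"][260:460,330:530],None,fx=3,fy=3)[...,::-1])
E
```

```text
[ 0.56478425 -0.3188609   0.11293579] [-3.14132901e+00  3.78039334e-04 -2.91522711e+00] [ 0.49308792 -0.95788478 -4.23618986] [ 0.00183657 -0.00429836  0.00274713]
((530.0812377929688, -327.08367919921875), 63.78166961669922) [0.03116552 0.03222377 0.03301972]
```

View pics/s2.png

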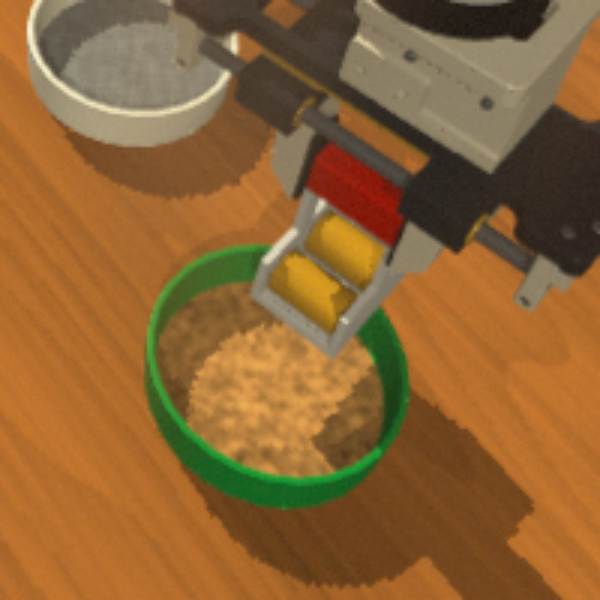

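The tin is over the far rim, level, lip at ~(300,330) in the crop pointing into the dish. Next I set it on the rim and start tilting.

Call:
{"op": "step_arm", "data": {"plan": [[1,0,0,0.008,0],[1,0,0,0.014,0],[1,0,0,0.018,0],[1,0,0,0.02,0],[1,0.002,0,0.021,0],[1,0.005,0,0.022,0],[1,0.008,0,0.0235,0],[1,0.011,0,0.025,0],[1,0.0135,0,0.026,0],[1,0.016,0,0.0275,0],[1,0.016,0,0.0275,0],[1,0.016,0,0.0275,0]]}}

```text
time: 8.75
tool_pos: [0.5485, -0.3229, 0.0855]
tool_rot: [-3.141, -0.001, -2.915]
contact_force: [-2.4, -0.8, 5.7]
opening: 0.0478
grip_force: 12.0
```

```bash
python3 - <<'E'
from cell import *
from h import *
s=observe();print(s["tool_pos"],s["tool_rot"],s["contact_force"],s["torque"],s["opening"])
c=read_camera("side")
g=(lambda H:(H[...,0]>50)&(H[...,0]<75)&(H[...,1]>150))(hsv(c));P=pts(c)
Q=P[g&(P[...,2]>.025)&(P[...,2]<.05)];print(cv2.minEnclosingCircle((Q[:,:2]*1000).astype(np.float32)),np.percentile(Q[:,2],[50,80,95]))
cv2.imwrite("pics/s3.png",cv2.resize(c["img"][260:460,330:530],None,fx=3,fy=3)[...,::-1])
E
```

```text
[ 0.54849583 -0.32294253  0.08550378] [-3.14120300e+00 -7.12064750e-04 -2.91548599e+00] [-2.44204361 -0.80227922  5.65550853] [-0.01753794  0.45944031 -0.00623207] 0.04780801386532793
((529.778564453125, -326.8797302246094), 63.745704650878906) [0.031248   0.03228544 0.03318573]
```

View pics/s3.png

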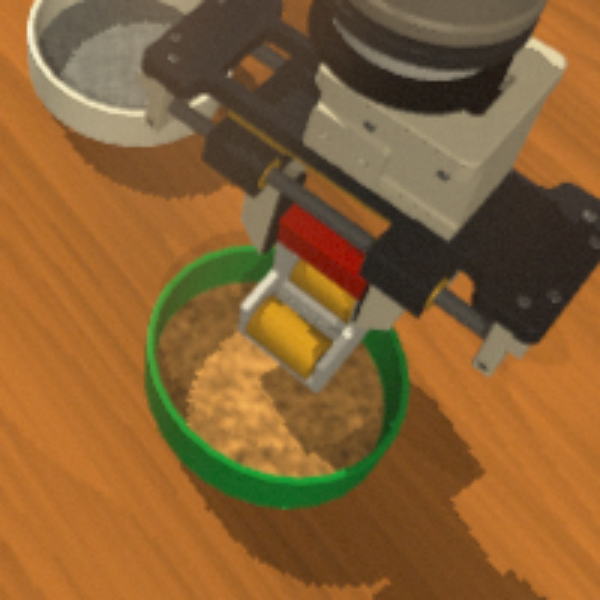

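Call:
{"op": "step_arm", "data": {"plan": [[1,0.001,0,0.0007,0],[1,0.0025,0,0.0017,0],[1,0.004,0,0.0027,0],[1,0.0055,0,0.0036,0],[1,0.007,0,0.0046,0],[1,0.008,0,0.0053,0],[1,0.008,0,0.0053,0],[1,0.008,0,0.0053,0]]}}

```text
time: 9.8
tool_pos: [0.5409, -0.3247, 0.08]
tool_rot: [-3.141, -0.001, -2.915]
contact_force: [-3.8, -1.7, 5.2]
opening: 0.0476
grip_force: 12.0
```

```bash
cat >> h.py <<'E'
def tilt(c,tcp):
    """tin tilt from silver wall points, in tool plane (e forward, z)"""
    P=pts(c);H=hsv(c);d=np.array([-.9745,-.2246]);y=np.array([-.2246,.9745])
    D=P[...,:2]-tcp[:2];e=D@d*1000;l=D@y*1000;z=P[...,2]*1000
    m=(abs(l)<27)&(abs(e)<75)&(z>8)&(z<tcp[2]*1000-8)&(H[...,1]<90)&(H[...,2]>90)
    r=cv2.minAreaRect(np.c_[e[m],z[m]].astype(np.float32))
    b=(abs(l)<27)&(abs(e)<75)&(H[...,0]>15)&(H[...,0]<32)&(H[...,1]>170)&(H[...,2]>120)&(z>8)&(z<100)
    return m.sum(),r,b.sum()
def status():
    from cell import observe,read_camera
    s=observe();print(s["tool_pos"],s["contact_force"],s["torque"],s["opening"])
    c=read_camera("side");print(tilt(c,s["tool_pos"]))
    H=hsv(c);P=pts(c);g=(H[...,0]>50)&(H[...,0]<75)&(H[...,1]>150)
    Q=P[g&(P[...,2]>.025)&(P[...,2]<.05)];print("dish",cv2.minEnclosingCircle((Q[:,:2]*1000).astype(np.float32)),np.percentile(Q[:,2],[50,95]))
    return c
E
python3 - <<'E'
from h import *
c=status();cv2.imwrite("pics/s4.png",cv2.resize(c["img"][260:460,330:530],None,fx=3,fy=3)[...,::-1])
E
```

```text
[ 0.54086598 -0.3246584   0.0800167 ] [-3.75118692 -1.68665073  5.17850595] [-0.15864437  0.45054011  0.02907875] 0.04764536507884836
(np.int64(450), ((-10.469175338745117, 47.96629333496094), (43.963897705078125, 66.5579833984375), 31.13559913635254), np.int64(422))
dish ((529.7587280273438, -326.9948425292969), 63.66694259643555) [0.03113776 0.0330858 ]
```

View pics/s4.png

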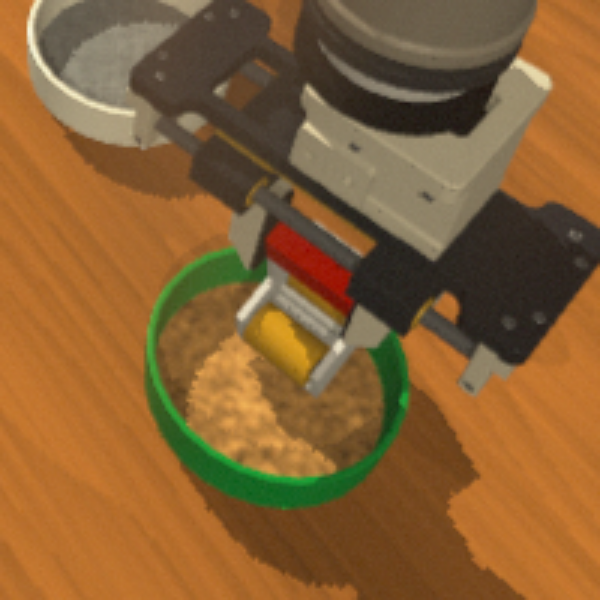

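The tin is tilted about 24°, and the dish hasn't moved. Both blanks are still in (front one at (285,345)). I go on in fine steps.

Call:
{"op": "step_arm", "data": {"plan": [[1,0.001,0,0.0008,0],[1,0.0019,0,0.0016,0],[1,0.0019,0,0.0016,0],[1,0.0019,0,0.0016,0]]}}

```text
time: 10.35
tool_pos: [0.539, -0.325, 0.0784]
tool_rot: [-3.141, -0.001, -2.915]
contact_force: [-3.1, -1.0, 4.7]
opening: 0.0476
grip_force: 12.0
```

```bash
python3 -c "
from h import *
status()"
```

```text
[ 0.53902139 -0.32504268  0.07838012] [-3.10506544 -0.99443997  4.66052802] [-0.11418338  0.48851974  0.00976771] 0.04757933511420834
(np.int64(468), ((-12.196104049682617, 46.315528869628906), (42.1138801574707, 67.97235870361328), 31.80187225341797), np.int64(388))
dish ((529.6412963867188, -327.2219543457031), 64.11005401611328) [0.03112704 0.03316853]
```

Call:
{"op": "step_arm", "data": {"plan": [[1,0.001,0,0.0008,0],[1,0.0019,0,0.0016,0],[1,0.0019,0,0.0016,0],[1,0.0019,0,0.0016,0]]}}

```text
time: 10.9
tool_pos: [0.5372, -0.3254, 0.0768]
tool_rot: [-3.141, -0.0, -2.915]
contact_force: [-4.7, -1.1, 4.7]
opening: 0.0482
grip_force: 12.0
```

```bash
python3 -c "
from h import *
status()"
```

```text
[ 0.5372257  -0.32544896  0.07675132] [-4.72610869 -1.12239333  4.69805359] [-0.26622761  0.5835019  -0.06891492] 0.04823845514210203
(np.int64(471), ((-14.200085639953613, 45.176143646240234), (43.40705490112305, 65.28993225097656), 26.86815071105957), np.int64(375))
dish ((529.5501708984375, -326.9094543457031), 63.789031982421875) [0.03112117 0.03320537]
```

Call:
{"op": "step_arm", "data": {"plan": [[1,0.0011,0,0.0008,0],[1,0.0022,0,0.0015,0],[1,0.0022,0,0.0015,0],[1,0.0022,0,0.0015,0]]}}

```text
time: 11.45
tool_pos: [0.5354, -0.3258, 0.0751]
tool_rot: [-3.141, -0.0, -2.915]
contact_force: [-2.7, -1.3, 3.8]
opening: 0.0482
grip_force: 12.0
```

```bash
python3 -c "
from h import *
status()"
```

```text
[ 0.53535553 -0.32577074  0.07510932] [-2.65520365 -1.2568894   3.83740245] [-0.43492457  0.39083765 -0.03846983] 0.048221522313308084
(np.int64(468), ((-18.35367774963379, 45.1088752746582), (45.60869598388672, 68.87997436523438), 40.01991271972656), np.int64(371))
dish ((529.5663452148438, -326.90740966796875), 63.89447021484375) [0.03116848 0.03306516]
```

Call:
{"op": "step_arm", "data": {"plan": [[1,0.001,0,0.0007,0],[1,0.002,0,0.0014,0],[1,0.002,0,0.0014,0],[1,0.002,0,0.0014,0]]}}

```text
time: 12.0
tool_pos: [0.5335, -0.326, 0.0736]
tool_rot: [3.141, 0.0, -2.915]
contact_force: [-0.8, -2.0, 0.4]
opening: 0.0479
grip_force: 12.0
```

```bash
python3 -c "
from h import *
c=status();cv2.imwrite('pics/s5.png',cv2.resize(c['img'][260:460,330:530],None,fx=3,fy=3)[...,::-1])"
```

```text
[ 0.53347102 -0.32603184  0.07360374] [-0.75797536 -1.98588148  0.44362361] [-0.31967535  0.02312793 -0.05991374] 0.04787958898547487
(np.int64(439), ((-22.805692672729492, 41.74821853637695), (46.33657455444336, 62.78071594238281), 71.00846099853516), np.int64(376))
dish ((530.0677490234375, -326.9105529785156), 63.76212692260742) [0.0310754  0.03317108]
```

View pics/s5.png

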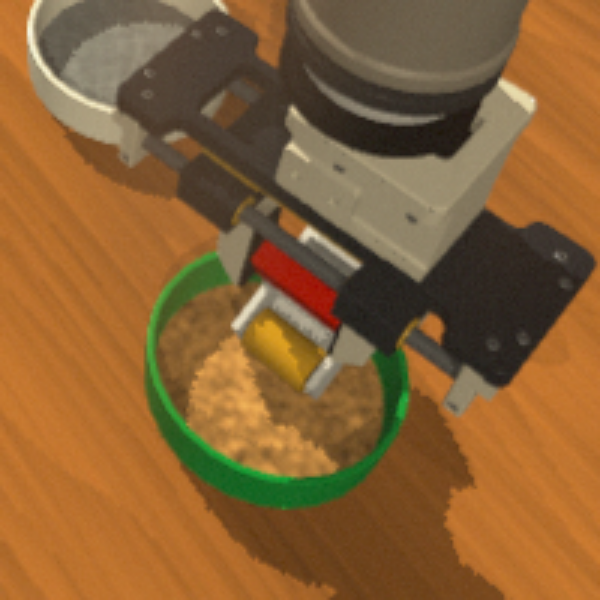

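The front blank at (283,350) is against the lip, and the tilt from the geometry is about 29°. The force dropped, so I hold and track the blank numerically.

```bash
cat >> h.py <<'E'
def brass(c):
    P=pts(c);H=hsv(c);C=np.array([.53,-.327])
    b=(H[...,0]>17)&(H[...,0]<28)&(H[...,1]>190)&(H[...,2]>110)&(P[...,2]>.012)&(P[...,2]<.1)&(np.hypot(*(P[...,:2]-C).transpose(2,0,1))<.075)
    n,l,st,ce=cv2.connectedComponentsWithStats(b.astype(np.uint8))
    for i in range(1,n):
        if st[i,4]>40: print("brass",ce[i].round(),st[i,4],np.median(P[l==i],0).round(4),P[l==i][:,2].max().round(4))
E
python3 - <<'E'
from h import *
from cell import *
for n in("side","top","side"): print(n);brass(read_camera(n))
print(observe()["contact_force"])
E
```

```text
side
brass [424. 376.] 370 [ 0.5331 -0.3263  0.0364] 0.0408
top
side
brass [424. 376.] 366 [ 0.5328 -0.3264  0.0363] 0.0412
[-0.53651316 -2.0423332   0.20336347]
```

Call:
{"op": "step_arm", "data": {"plan": [[1,0,0,0,0],[1,0,0,0,0],[1,0,0,0,0],[1,0,0,0,0]]}}

```text
time: 12.7
tool_pos: [0.5334, -0.326, 0.0737]
tool_rot: [3.141, 0.0, -2.915]
contact_force: [-0.9, -3.1, 0.0]
opening: 0.0477
grip_force: 12.0
```

```bash
python3 - <<'E'
from h import *
brass(status())
E
```

```text
[ 0.53341016 -0.3260106   0.0737147 ] [-0.9088757  -3.08720789  0.04019474] [-0.39334634 -0.03573317 -0.04316934] 0.0476502422424695
(np.int64(444), ((-22.481229782104492, 43.228431701660156), (47.043663024902344, 62.90501403808594), 70.81269836425781), np.int64(375))
dish ((529.53759765625, -327.3540344238281), 63.71965408325195) [0.03122309 0.03308445]
brass [424. 376.] 367 [ 0.5329 -0.3262  0.0367] 0.0407
```

Call:
{"op": "step_arm", "data": {"plan": [[1,0.0005,0,0.0004,0],[1,0.001,0,0.0007,0],[1,0.001,0,0.0007,0],[1,0.001,0,0.0007,0]]}}

```text
time: 13.25
tool_pos: [0.5325, -0.3262, 0.073]
tool_rot: [3.141, 0.0, -2.915]
contact_force: [0.8, -2.2, -1.0]
opening: 0.048
grip_force: 12.0
```

```bash
python3 - <<'E'
from h import *
brass(status())
E
```

```text
[ 0.5324752  -0.32617086  0.073038  ] [ 0.7620184  -2.1579     -1.02560644] [-0.22272674 -0.19211182 -0.13965079] 0.047963218925468946
(np.int64(418), ((-24.170997619628906, 42.22309875488281), (42.33448791503906, 63.445091247558594), 63.120662689208984), np.int64(383))
dish ((529.5906372070312, -326.9667663574219), 63.61591339111328) [0.03119692 0.03309323]
brass [423. 376.] 371 [ 0.5329 -0.3263  0.0358] 0.0407
```

Call:
{"op": "step_arm", "data": {"plan": [[1,0.0005,0,0.0004,0],[1,0.001,0,0.0007,0],[1,0.001,0,0.0007,0],[1,0.001,0,0.0007,0]]}}

```text
time: 13.8
tool_pos: [0.5313, -0.3264, 0.0723]
tool_rot: [3.141, -0.0, -2.915]
contact_force: [0.8, -0.7, 0.3]
opening: 0.0478
grip_force: 12.0
```

```bash
python3 - <<'E'
from h import *
brass(status())
E
```

```text
[ 0.53131848 -0.32635008  0.07227222] [ 0.79238825 -0.7370969   0.26134525] [ 0.01144129 -0.10575939 -0.05111841] 0.04779224617758713
(np.int64(386), ((-23.85041046142578, 40.870750427246094), (41.77779006958008, 61.374656677246094), 65.40794372558594), np.int64(379))
dish ((529.9719848632812, -327.17169189453125), 63.561607360839844) [0.0310585  0.03316118]
brass [423. 377.] 369 [ 0.5321 -0.3264  0.0351] 0.041
```

Call:
{"op": "step_arm", "data": {"plan": [[1,0,0,0.0003,0],[1,0,0,0.0006,0],[1,0,0,0.0006,0],[1,0,0,0.0006,0]]}}

```text
time: 14.35
tool_pos: [0.5313, -0.3265, 0.0718]
tool_rot: [3.141, -0.0, -2.915]
contact_force: [-2.0, 0.2, 2.2]
opening: 0.0477
grip_force: 12.0
```

```bash
python3 - <<'E'
from h import *
brass(status())
E
```

```text
[ 0.53127762 -0.32649031  0.0718464 ] [-1.96805262  0.18962515  2.16447737] [0.07422315 0.19201198 0.02631598] 0.04772629880812473
(np.int64(381), ((-23.584447860717773, 41.544158935546875), (43.73430252075195, 62.10968017578125), 61.05127716064453), np.int64(378))
dish ((529.8541259765625, -327.2221374511719), 63.553810119628906) [0.03110369 0.03312191]
brass [423. 377.] 363 [ 0.5326 -0.3261  0.0348] 0.0393
```

Call:
{"op": "step_arm", "data": {"plan": [[1,0,0,0.0003,0],[1,0,0,0.0006,0],[1,0,0,0.0006,0],[1,0,0,0.0006,0]]}}

```text
time: 14.9
tool_pos: [0.5311, -0.3266, 0.0713]
tool_rot: [3.141, -0.001, -2.915]
contact_force: [-5.3, -0.4, 4.8]
opening: 0.0483
grip_force: 12.0
```

```bash
python3 - <<'E'
from h import *
brass(status())
E
```

```text
[ 0.53113468 -0.32663168  0.07131884] [-5.29352515 -0.44339423  4.8289354 ] [0.06973283 0.68214944 0.00402496] 0.04830471626661011
(np.int64(357), ((-24.958457946777344, 38.51396942138672), (38.820213317871094, 60.78527069091797), 63.680816650390625), np.int64(379))
dish ((529.6019897460938, -327.031494140625), 63.80793762207031) [0.03116914 0.03318753]
brass [423. 377.] 367 [ 0.533  -0.3265  0.0344] 0.0385
```

Call:
{"op": "step_arm", "data": {"plan": [[1,0,0,0.0003,0],[1,0,0,0.0006,0],[1,0,0,0.0006,0],[1,0,0,0.0006,0]]}}

```text
time: 15.45
tool_pos: [0.5309, -0.3267, 0.0708]
tool_rot: [3.141, -0.001, -2.915]
contact_force: [-6.6, -1.7, 6.5]
opening: 0.0477
grip_force: 12.0
```

```bash
python3 - <<'E'
from h import *
brass(status())
E
```

```text
[ 0.53089036 -0.32672264  0.07083854] [-6.60697299 -1.6590936   6.5451886 ] [0.07940894 0.90258656 0.07580722] 0.04774754056301315
(np.int64(348), ((-26.15810203552246, 36.234947204589844), (34.31840515136719, 60.826210021972656), 64.95121002197266), np.int64(378))
dish ((529.7688598632812, -327.29962158203125), 63.61894226074219) [0.03125795 0.03328471]
brass [423. 377.] 364 [ 0.5327 -0.3266  0.0339] 0.0379
```

Call:
{"op": "step_arm", "data": {"plan": [[1,0,0,0.0003,0],[1,0,0,0.0006,0],[1,0,0,0.0006,0],[1,0,0,0.0006,0]]}}

```text
time: 16.0
tool_pos: [0.5306, -0.3268, 0.0703]
tool_rot: [3.141, -0.001, -2.915]
contact_force: [-8.0, -0.2, 7.8]
opening: 0.0478
grip_force: 12.0
```

```bash
python3 - <<'E'
from h import *
brass(status())
E
```

```text
[ 0.5306175  -0.32680282  0.07031447] [-7.98794371 -0.24425873  7.82259274] [0.03342567 1.10753731 0.04076167] 0.04775582576135694
(np.int64(329), ((-25.86105728149414, 36.75471496582031), (35.49655532836914, 60.282997131347656), 62.04328155517578), np.int64(384))
dish ((529.7255859375, -327.134521484375), 63.74639129638672) [0.03119092 0.03311617]
brass [423. 377.] 364 [ 0.5332 -0.3264  0.0336] 0.0386
```

```bash
cat >> h.py <<'E'
def bart(c,tcp):
    P=pts(c);H=hsv(c);d=np.array([-.9745,-.2246]);y=np.array([-.2246,.9745])
    D=P[...,:2]-tcp[:2];e=D@d*1000;l=D@y*1000;z=P[...,2]*1000
    red=((H[...,0]<6)|(H[...,0]>174))&(H[...,1]>180)&(H[...,2]>60)&(abs(l)<26)&(abs(e)<40)&(z>50)&(z<150)
    return np.c_[e[red],z[red]],np.c_[e,l,z] if 0 else None
E
python3 - <<'E'
from h import *
from cell import *
import json
s=observe();tcp=s["tool_pos"]
for n in("side","top"):
    A=np.vstack([bart(read_camera(n),tcp)[0] for _ in range(3)]);print(n,len(A))
    if len(A)>50:
        print(cv2.minAreaRect(A.astype(np.float32)))
        h,_,_=np.histogram2d(A[:,0],A[:,1],bins=[np.arange(-24,32,4),np.arange(60,116,4)]);print("rows e -24.., cols z 60..");print(h.astype(int))
c=read_camera("side");P=pts(c);H=hsv(c);d=np.array([-.9745,-.2246]);y=np.array([-.2246,.9745])
D=P[...,:2]-tcp[:2];e=D@d*1000;l=D@y*1000;z=P[...,2]*1000
m=(abs(l)<30)&(abs(e)<75)&(z>3)&(z<80)&(H[...,1]<90)&(H[...,2]>90)
for lo in range(-28,28,8):
    k=m&(l>=lo)&(l<lo+8);o=np.argsort(e[k])[::max(1,k.sum()//14)];print(lo,np.c_[e[k],z[k]][o].round().astype(int).tolist())
E
```

```text
side 943
((20.51714324951172, 120.67906188964844), (63.098106384277344, 13.040495872497559), 57.40346145629883)
rows e -24.., cols z 60..
[[  0   0   0   0   0   0   0   0   0   0   0   0   0]
 [  0   0   0   0   0   0   0   0   0   0   0   0   0]
 [  0   0   0   0   0   0   0   0   0   0   0   0   0]
 [  0   0   0   0   0   0   0   0   0   0   0   0   0]
 [  0   0   0   0   0   0   0   0   0   0   0   0   0]
 [  0   0   0   0   0   0   0   0   0   0   1   0   0]
 [  0   0   0   0   0   0   0   0   0  14 183   6   0]
 [  0   0   0   0   0   0   0   0   1 138 173   0   0]
 [  0   0   0   0   0   0   0   1  43 290  21   0   0]
 [  0   0   0   0   0   0   0   0   2  43   0   0   0]
 [  0   0   0   0   0   0   0   0   0   0   0   0   0]
 [  0   0   0   0   0   0   0   0   0   0   0   0   0]
 [  0   0   0   0   0   0   0   0   0   0   0   0   0]]
top 73
((-1.9426400661468506, 96.04228973388672), (19.27095603942871, 7.843283653259277), 61.250274658203125)
rows e -24.., cols z 60..
[[ 0  0  0  0  0  0  0  0  0  0  0  0  0]
 [ 0  0  0  0  0  0  0  0  0  0  0  0  0]
 [ 0  0  0  0  0  0  0  0 
[... 1013 characters left out ...]
]
-4 [[-60, 36], [-57, 39], [-55, 46], [-50, 54], [-47, 60], [-31, 23], [-30, 21], [-30, 21], [-29, 23], [-29, 23], [-28, 19], [-27, 21], [-26, 20], [-25, 20]]
4 [[-59, 36], [-58, 37], [-57, 41], [-56, 44], [-54, 48], [-52, 52], [-50, 55], [-48, 59], [-31, 22], [-30, 23], [-30, 23], [-30, 21], [-29, 19], [-29, 22], [-28, 21], [-28, 17], [-27, 24], [-27, 21], [-26, 20]]
12 [[-59, 37], [-58, 37], [-57, 43], [-54, 47], [-51, 54], [-48, 60], [-31, 23], [-30, 21], [-29, 22], [-29, 22], [-28, 21], [-27, 19], [-27, 20], [-25, 20]]
20 [[-59, 36], [-47, 57], [-44, 52], [-41, 61], [-25, 20], [-20, 40], [-15, 47], [-13, 43], [-11, 37], [-8, 42], [-6, 37], [-4, 25], [-1, 37], [2, 26], [4, 39], [12, 80]]
```

The tilt measured from the rear wall is about 27.5°, and the front bottom edge has grounded on the dish floor because the tin sits too far in. I lift slightly, shift back and re-approach.

Call:
{"op": "step_arm", "data": {"plan": [[1,0,0,-0.002,0],[1,-0.001,0,-0.005,0],[1,-0.003,0,-0.009,0],[1,-0.006,0,-0.012,0],[1,-0.01,0,-0.013,0],[1,-0.0135,0,-0.013,0],[1,-0.0135,0,-0.013,0],[1,-0.0135,0,-0.013,0]]}}

```text
time: 17.4
tool_pos: [0.5445, -0.3234, 0.0828]
tool_rot: [3.141, -0.0, -2.915]
contact_force: [-0.6, 0.1, -4.2]
opening: 0.0479
grip_force: 12.0
```

```bash
cat >> h.py <<'E'
def rear(c,tcp):
    P=pts(c);H=hsv(c);d=np.array([-.9745,-.2246]);y=np.array([-.2246,.9745])
    D=P[...,:2]-tcp[:2];e=D@d*1000;l=D@y*1000;z=P[...,2]*1000
    m=(l>-6)&(l<16)&(e<-36)&(e>-70)&(z>25)&(z<110)&(H[...,1]<90)&(H[...,2]>80)
    A=np.c_[e[m],z[m]]
    if len(A)>8:
        f=cv2.fitLine(A.astype(np.float32),cv2.DIST_HUBER,0,.01,.01).ravel();print("tilt",np.degrees(np.arctan(f[0]/f[1])).round(1),len(A),A.mean(0).round(1))
    else: print("rear",len(A))
def st2():
    from cell import observe,read_camera
    s=observe();c=read_camera("side");p=s["tool_pos"]
    e=(p[:2]-[.53,-.327])@np.array([-.9745,-.2246]);print("e",(e*1000).round(1),"z",(p[2]*1000).round(1),"F",s["contact_force"].round(1),"T",s["torque"].round(2))
    rear(c,p);brass(c)
    return c
E
python3 - <<'E'
from h import *
st2()
E
```

```text
e -14.9 z 82.8 F [-0.6  0.1 -4.2] T [0.   0.14 0.01]
tilt 23.7 77 [-49.7  69.7]
brass [430. 367.] 367 [ 0.5463 -0.323   0.046 ] 0.0507
```

Call:
{"op": "step_arm", "data": {"plan": [[1,0.0005,0,0.003,0],[1,0.001,0,0.005,0],[1,0.002,0,0.006,0],[1,0.003,0,0.0068,0],[1,0.004,0,0.0077,0],[1,0.004,0,0.0077,0],[1,0.004,0,0.0077,0]]}}

```text
time: 18.32
tool_pos: [0.5407, -0.3246, 0.0756]
tool_rot: [-3.141, 0.0, -2.915]
contact_force: [-2.0, 0.5, 4.1]
opening: 0.0479
grip_force: 12.0
```

```bash
python3 -c "
from h import *
st2()"
```

```text
e -11.0 z 75.6 F [-2.   0.5  4.1] T [ 0.06  0.09 -0.01]
tilt 29.2 44 [-55.2  55.4]
brass [424. 376.] 376 [ 0.5351 -0.326   0.0341] 0.0381
```

Call:
{"op": "step_arm", "data": {"plan": [[1,0.0007,0,0.0006,0],[1,0.0014,0,0.0012,0],[1,0.0014,0,0.0012,0],[1,0.0014,0,0.0012,0]]}}

```text
time: 18.88
tool_pos: [0.5393, -0.325, 0.0743]
tool_rot: [-3.141, -0.0, -2.915]
contact_force: [-2.6, 0.3, 6.0]
opening: 0.0479
grip_force: 12.0
```

```bash
python3 -c "
from h import *
st2()"
```

```text
e -9.5 z 74.3 F [-2.6  0.3  6. ] T [0.04 0.29 0.1 ]
tilt 26.4 25 [-60.6  47.2]
brass [402. 401.] 337 [ 0.4857 -0.3371  0.027 ] 0.0308
```

The blank has gone: brass is now at (0.486, -0.337) with its top near 29 mm, so it's on the dish floor. I hold the angle.

Call:
{"op": "step_arm", "data": {"plan": [[1,0,0,0,0],[1,0,0,0,0],[1,0,0,0,0],[1,0,0,0,0],[1,0,0,0,0],[1,0,0,0,0],[1,0,0,0,0],[1,0,0,0,0],[1,0,0,0,0],[1,0,0,0,0],[1,0,0,0,0],[1,0,0,0,0]]}}

```text
time: 20.42
tool_pos: [0.5393, -0.325, 0.0744]
tool_rot: [-3.141, 0.0, -2.915]
contact_force: [-1.7, 0.3, 5.6]
opening: 0.0479
grip_force: 12.0
```

```bash
python3 -c "
from h import *
st2()"
```

```text
e -9.5 z 74.4 F [-1.7  0.3  5.6] T [ 0.03  0.28 -0.  ]
tilt 28.4 24 [-60.6  47.3]
brass [402. 401.] 336 [ 0.4857 -0.3368  0.0271] 0.0308
```

Call:
{"op": "step_arm", "data": {"plan": [[1,-0.001,0,-0.003,0],[1,-0.003,0,-0.01,0],[1,-0.005,0,-0.02,0],[1,-0.007,0,-0.035,0],[1,-0.009,0,-0.05,0],[1,-0.01,0,-0.06,0],[1,-0.012,0.012,-0.062,0],[1,-0.016,0.045,-0.062,0],[1,-0.022,0.085,-0.062,0],[1,-0.028,0.13,-0.062,0],[1,-0.034,0.175,-0.062,0],[1,-0.04,0.22,-0.062,0],[1,-0.045,0.265,-0.062,0],[1,-0.05,0.305,-0.062,0],[1,-0.053,0.34,-0.062,0],[1,-0.055,0.365,-0.062,0],[1,-0.057,0.38,-0.062,0],[1,-0.057,0.386,-0.062,0],[1,-0.057,0.386,-0.062,0],[1,-0.057,0.386,-0.062,0]]}}

```text
time: 22.98
tool_pos: [0.5085, 0.0635, 0.1361]
tool_rot: [-3.141, 0.0, -2.916]
contact_force: [0.2, 0.4, -3.6]
opening: 0.0478
grip_force: 12.0
```

```bash
python3 - <<'E'
from h import *
from cell import *
for _ in range(2):
    s=observe();c=read_camera("side");p=s["tool_pos"];rear(c,p)
print(p,s["contact_force"])
P=pts(c);H=hsv(c);D=P[...,:2]-p[:2];e=D@np.array([-.9745,-.2246])*1000;l=D@np.array([-.2246,.9745])*1000;z=P[...,2]*1000
for lo,hi in((-28,-20),(20,28)):
    m=(l>lo)&(l<hi)&(abs(e)<75)&(z>30)&(z<115)&(H[...,1]<90)&(H[...,2]>90);o=np.argsort(e[m])[::max(1,m.sum()//16)];print(lo,np.c_[e[m],z[m]][o].round().astype(int).tolist())
b=(H[...,0]>15)&(H[...,0]<32)&(H[...,1]>170)&(abs(l)<26)&(abs(e)<75)&(z>30)&(z<115);print("rear blank px",b.sum(),np.median(e[b]),np.median(z[b]))
brass(c)
E
```

```text
rear 3
rear 3
[0.50850286 0.06349855 0.13609818] [-0.2788813  -1.16999987 -3.19324172]
-28 [[-64, 111], [-57, 110], [-51, 99], [-46, 111], [-41, 104], [-37, 92], [-33, 88], [-29, 104], [-26, 96], [-23, 84], [-20, 94], [-17, 103], [-15, 106], [-13, 93], [-10, 98], [-6, 88], [-2, 97]]
20 [[-28, 86], [-25, 85], [-23, 99], [-21, 94], [-20, 90], [-19, 91], [-18, 87], [-16, 111], [-15, 83], [-13, 94], [-12, 77], [-11, 103], [-9, 108], [-8, 106], [-6, 106], [-4, 101], [-1, 103], [2, 101]]
rear blank px 0 nan nan
brass [402. 401.] 267 [ 0.4854 -0.3372  0.0275] 0.0311
  return _methods._mean(a, axis=axis, dtype=dtype,
  ret = ret.dtype.type(ret / rcount)
```

Call:
{"op": "step_arm", "data": {"plan": [[1,0.001,0,0.01,0],[1,0.002,0,0.025,0],[1,0.003,0,0.04,0],[1,0.003,0,0.052,0],[1,0.003,0,0.06,0],[1,0.003,0,0.065,0],[1,0.003,0,0.067,0],[1,0.003,0,0.069,0],[1,0.003,0,0.071,0],[1,0.003,0,0.071,0],[1,0.003,0,0.071,0]]}}

```text
time: 24.45
tool_pos: [0.5055, 0.0636, 0.0652]
tool_rot: [3.142, 0.0, -2.915]
contact_force: [-0.3, -0.3, -2.8]
opening: 0.0474
grip_force: 12.0
```

```bash
python3 - <<'E'
from h import *
from cell import *
s=observe();c=read_camera("side");p=s["tool_pos"];print(p,s["contact_force"],s["torque"])
cv2.imwrite('pics/s6.png',cv2.resize(c['img'][140:300,200:400],None,fx=4,fy=3.75)[...,::-1])
E
```

```text
[0.50549878 0.06357883 0.06524476] [-0.29566378 -0.32747554 -2.81719499] [0.00899664 0.09126206 0.0207279 ]
```

View pics/s6.png

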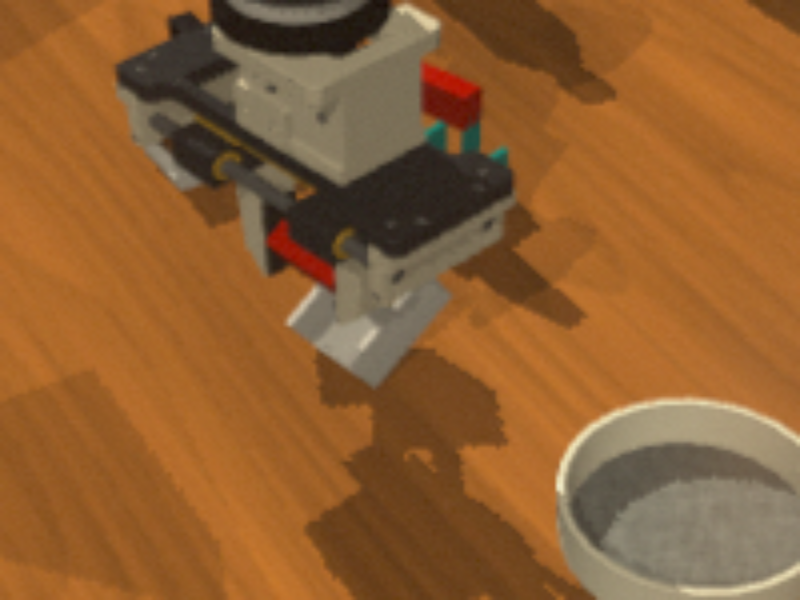

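The last view shows the tin still tilted about 30°, front edge at (330,345) just above the table at its home spot. I touch down and rock it upright about that front edge.

Call:
{"op": "step_arm", "data": {"plan": [[1,0,0,0.0008,0],[1,0,0,0.0016,0],[1,-0.002,0,0.0016,0],[1,-0.005,0,0.001,0],[1,-0.008,0,0.0006,0],[1,-0.0115,0,0.0005,0],[1,-0.015,0,0.0005,0],[1,-0.0185,0,0.0007,0],[1,-0.022,0,0.001,0],[1,-0.022,0,0.001,0]]}}

```text
time: 25.75
tool_pos: [0.5271, 0.0686, 0.064]
tool_rot: [3.142, 0.0, -2.915]
contact_force: [-0.3, 0.1, -2.6]
opening: 0.0478
grip_force: 12.0
```

```bash
cat >> h.py <<'E'
def wal():
    from cell import observe,read_camera
    s=observe();c=read_camera("side");p=s["tool_pos"];print(p,s["contact_force"].round(1),s["torque"].round(2))
    P=pts(c);H=hsv(c);D=P[...,:2]-p[:2];e=D@np.array([-.9745,-.2246])*1000;l=D@np.array([-.2246,.9745])*1000;z=P[...,2]*1000
    m=(l>-29)&(l<-20)&(abs(e)<70)&(z>-3)&(z<50)&(H[...,1]<90)&(H[...,2]>90)
    A=np.c_[e[m],z[m]].astype(np.float32);print(len(A),cv2.minAreaRect(A))
    for lo in range(-60,60,8):
        k=(A[:,0]>=lo)&(A[:,0]<lo+8)
        if k.sum()>3: print(lo,np.percentile(A[k,1],[5,95]).round(),end=" ")
    print()
E
python3 -c "
from h import *
wal()"
```

```text
[0.52710369 0.06855415 0.06403772] [-0.3  0.1 -2.6] [-0.01  0.12  0.02]
273 ((-29.228256225585938, 33.74982452392578), (39.03723907470703, 62.74439239501953), 55.94863510131836)
-60 [30. 49.] -52 [27. 49.] -44 [20. 47.] -36 [15. 48.] -28 [11. 48.] -20 [ 7. 44.] -12 [ 9. 36.] -4 [19. 32.]
```

Call:
{"op": "step_arm", "data": {"plan": [[1,0.008,0,0,0],[1,0.018,0,0,0],[1,0.024,0,0.0005,0],[1,0.025,0,0.001,0],[1,0.025,0,0.002,0],[1,0.025,0,0.003,0],[1,0.025,0,0.003,0]]}}

```text
time: 26.68
tool_pos: [0.5041, 0.0632, 0.063]
tool_rot: [-3.141, 0.004, -2.915]
contact_force: [-2.2, 1.7, 12.1]
opening: 0.0478
grip_force: 12.0
```

Call:
{"op": "step_arm", "data": {"plan": [[1,0,0,0.0008,0],[1,0,0,0.0015,0],[1,0,0,0.0015,0],[1,0,0,0.0015,0]]}}

```text
time: 27.18
tool_pos: [0.5052, 0.0634, 0.0624]
tool_rot: [-3.141, 0.007, -2.915]
contact_force: [-1.6, 3.9, 17.8]
opening: 0.0478
grip_force: 12.0
```

Call:
{"op": "step_arm", "data": {"plan": [[1,0,0,0.0008,0],[1,0,0,0.0015,0],[1,0,0,0.0015,0],[1,0,0,0.0015,0]]}}

```text
time: 27.68
tool_pos: [0.5055, 0.0635, 0.0611]
tool_rot: [-3.141, 0.008, -2.915]
contact_force: [-1.1, 2.4, 18.7]
opening: 0.0479
grip_force: 12.0
```

```bash
python3 -c "
from h import *
wal()"
```

```text
[0.50549365 0.06347166 0.06110468] [-1.1  2.4 18.7] [0.75 0.35 0.1 ]
293 ((-26.46055030822754, 32.71977615356445), (40.71442794799805, 62.583248138427734), 62.27109909057617)
-60 [26. 45.] -52 [25. 49.] -44 [21. 49.] -36 [14. 48.] -28 [10. 47.] -20 [ 8. 48.] -12 [ 6. 35.] -4 [16. 32.]
```

Call:
{"op": "step_arm", "data": {"plan": [[1,0,0,-0.002,0],[1,-0.001,0,-0.0035,0],[1,-0.004,0,-0.004,0],[1,-0.0075,0,-0.0042,0],[1,-0.011,0,-0.0042,0],[1,-0.015,0,-0.0042,0],[1,-0.019,0,-0.004,0],[1,-0.022,0,-0.0037,0],[1,-0.022,0,-0.0037,0]]}}

```text
time: 28.85
tool_pos: [0.5244, 0.0679, 0.0619]
tool_rot: [-3.142, 0.001, -2.915]
contact_force: [-0.5, 0.5, -0.9]
opening: 0.048
grip_force: 12.0
```

```bash
python3 -c "
from h import *
wal()"
```

```text
[0.52441202 0.06787988 0.06188837] [-0.5  0.5 -0.9] [0.1  0.08 0.01]
316 ((-17.166255950927734, 29.828899383544922), (44.230743408203125, 63.71626281738281), 70.81116485595703)
-52 [23. 42.] -44 [18. 48.] -36 [15. 47.] -28 [12. 43.] -20 [ 9. 48.] -12 [ 5. 47.] -4 [ 5. 36.] 4 [ 6. 34.] 12 [18. 31.]
```

Call:
{"op": "step_arm", "data": {"plan": [[1,0,0,0.001,0],[1,-0.003,0,0.0015,0],[1,-0.0065,0,0.002,0],[1,-0.01,0,0.0025,0],[1,-0.0135,0,0.0033,0],[1,-0.017,0,0.0042,0],[1,-0.02,0,0.005,0],[1,-0.02,0,0.005,0]], "grip_force": 6}}

```text
time: 29.9
tool_pos: [0.5435, 0.0723, 0.0565]
tool_rot: [3.141, -0.0, -2.915]
contact_force: [1.4, -0.8, -0.0]
opening: 0.0483
grip_force: 6.0
```

```bash
python3 -c "
from h import *
wal()"
```

```text
[0.54353462 0.07229757 0.05645033] [ 1.4 -0.8 -0. ] [-0.01 -0.2  -0.01]
319 ((-4.503671646118164, 25.33025360107422), (46.615455627441406, 63.38737869262695), 87.90877532958984)
-36 [ 6. 36.] -28 [ 6. 36.] -20 [ 6. 35.] -12 [ 5. 45.] -4 [ 6. 47.] 4 [ 3. 33.] 12 [ 4. 32.] 20 [ 3. 32.]
```

Call:
{"op": "step_arm", "data": {"plan": [[1,-0.002,0,0.001,0],[1,-0.003,0,0.001,0],[1,-0.003,0,0.001,0]], "grip_force": 3}}

```text
time: 30.32
tool_pos: [0.5459, 0.073, 0.0554]
tool_rot: [3.141, -0.001, -2.915]
contact_force: [0.4, -0.0, -3.1]
opening: 0.048
grip_force: 3.0
```

Call:
{"op": "step_arm", "data": {"plan": [[0.2,0,0,0,0],[-0.2,0,0,0,0],[-0.6,0,0,0,0],[-1,0,0,0,0],[-1,0,0,0,0],[-1,0,0,0,0],[-1,0,0,0,0]]}}

```text
time: 31.2
tool_pos: [0.5464, 0.073, 0.0558]
tool_rot: [3.142, 0.0, -2.915]
contact_force: [-0.3, 1.0, -0.7]
opening: 0.0917
grip_force: 0.0
```

Call:
{"op": "step_arm", "data": {"plan": [[-1,0,0,-0.01,0],[-1,0,0,-0.03,0],[-1,0,0,-0.07,0],[-1,0,0,-0.12,0],[-1,0,0,-0.17,0],[-1,-0.04,0,-0.18,0],[-1,-0.08,0.05,-0.18,0],[-1,-0.1,0.1,-0.18,0],[-1,-0.1,0.15,-0.18,0],[-1,-0.1,0.2,-0.18,0],[-1,-0.1,0.2,-0.18,0]]}}

```text
time: 32.58
tool_pos: [0.5975, 0.294, 0.2363]
tool_rot: [3.141, 0.0, -2.91]
contact_force: [0.2, 0.1, 0.5]
opening: 0.0915
grip_force: 0.0
```

```bash
cat > chk.py <<'E'
from h import *
from cell import *
print(observe()["tool_pos"],observe()["contact_force"])
for n,(u0,u1,v0,v1) in (("top",(255,310,195,260)),("side",(262,332,180,255))):
    c=read_camera(n);P=pts(c);H=hsv(c);m=np.zeros((480,640),bool);m[v0:v1,u0:u1]=1
    red=m&((H[...,0]<6)|(H[...,0]>174))&(H[...,1]>180)&(H[...,2]>90)&(P[...,2]>.06)&(P[...,2]<.13);print(n,"bar",P[red].mean(0),rect(P[red]))
    Q=P[m&(P[...,2]>.012)&(P[...,2]<.045)];print("tin",rect(Q),Q[:,2].max())
    Q=P[m&(P[...,2]<.04)&(P[...,2]>.012)&(H[...,0]>15)&(H[...,0]<32)&(H[...,1]>150)];print("brass",np.median(Q,0),len(Q))
    brass(c)
E
python3 chk.py
```

```text
[0.59745771 0.29396587 0.23626569] [0.20917181 0.10045105 0.45813854]
top bar [0.54799761 0.07308676 0.08869347] ((548.4839477539062, 73.35073852539062), (15.171151161193848, 45.12474060058594), 13.678450584411621)
tin ((549.3794555664062, 74.09378814697266), (64.74079132080078, 48.167694091796875), 13.116765975952148) 0.04355166064363022
brass [0.56978507 0.07871386 0.02558752] 70
brass [523. 265.] 75 [ 0.4844 -0.3265  0.0271] 0.0316
side bar [0.54658505 0.06971917 0.08419069] ((549.3460083007812, 72.4630126953125), (17.120677947998047, 48.0625), 12.94129467010498)
tin ((595.8616943359375, 130.83470153808594), (210.11166381835938, 135.83009338378906), 73.20407104492188) 0.0449711437288418
brass [0.55619107 0.08286352 0.0240005 ] 81
brass [401. 400.] 289 [ 0.4851 -0.3345  0.0273] 0.0306
```

The tin is upright 3 mm from its start pose with the same yaw. The rear blank is in it, the front blank lies in the dish, and the hand is clear.

```bash
python3 -c "
from cell import *
print(hand_in())"
```

```text
the job is handed in; nothing more can be done
None
```

The job is handed in: the front blank lies in the green dish, the rear blank is still in the tin, and the tin stands upright about 3 mm from where it started; the tilting took a second try over the dish because the tin's front edge first touched the dish floor, and the tin was levelled by rocking it on its front edge at its home spot.

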